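Jack up the glass drill to take a packer

TASK

The bench drill rocks and needs a packer under its two feet on the clamp's side: loosen the wing knob of the hold-down clamp, draw the clamp back clear of the drill's base, and stand the lever jack on the bench with its saddle centred under the ring-marked lift lug on that same side. Once both are done, press the jack's handle right down so that the jack alone lifts those two feet clear of the bench, and finish while still holding the handle down. Do not shove the drill from its place or disturb the things lying about.

Things in the scene. Friction and masses are not known exactly. Their poses are not given: they have to be found in the camera images.
- drill: Glass drill, loose, about 14 kg: grey cast base 260 (x) by 360 mm (y), 68 mm high, on four rubber feet; column, green head and motor over its far (-y) half, 610 mm tall; above 95 mm nothing comes within 50 mm of the near side. Origin: centre of its footprint at bench height. Near side: its +y face, y = +180 mm. Tips up on its far feet when the near side is raised. No other thing holds it but the clamp.
- lift_pad (a point): Centre of the underside of the round steel pad (32 mm across) under the lift lug; 50 mm above the bench while the drill stands. The lug: grey block 44 mm long at drill x = -50 mm, standing 34 mm out from the near side, top 68 mm above the bench, ring and dot stamped on top. Axes as the drill's.
- foot_far (a point): Underside of the near foot at the drill's +x end (36 mm across); at bench height when standing.
- foot_close (a point): Underside of the near foot at the drill's -x end; at bench height when standing.
- track: Aluminium T-track screwed to the bench, 34 mm wide, 150 mm long, 14 mm high, running along its y at a right angle to the drill's near side, in line with the clamping ear. Origin: middle of its underside; axes parallel to the drill's; its +y points away from the drill.
- clamp (a joint): Travel of the hold-down clamp along the track away from the drill (track +y), m: 0 = its steel strap (28 mm wide, 8 thick, top 44 mm above the bench when tight) reaches 18 mm over the drill's low clamping ear at drill x = +70 mm and its hooked nose sits behind the ear's lip; clear of the ear from 0.02 on; 0.05 = fully back. Once unhooked it slides with about 2 N and stays put.
- clamp_knob (a joint): Turn of the clamp's black wing knob, rad: 0 = tight, grows counter-clockwise seen from above (loosening), stop at 1.6. Starts at 0 to 0.2. As it loosens, strap and knob rise 4 mm per rad; the hooked nose is clear of the ear's lip from 0.85 on (pulled sooner, it drags at the drill). Turns with about 0.2 N m and stays put.
- knob_grip (a point): Middle of the knob's grip bar, on its vertical axis, 75 mm above the bench when tight. The bar is 52 mm long, 13 mm thick, 25 mm high, on a 12 mm neck; at knob angle 0 it lies along the track and it turns with the knob; the point's y axis is its length. The knob rides with the clamp: it can be turned and drawn back in one grasp.
- jack: Lever jack, dark steel, loose, 0.82 kg: base plate 135 by 90 by 8 mm (x -75 to +60 mm); at the fulcrum two upright cheek plates, 46 mm over their outsides (along y), 36 mm along x, 60 mm high, to be gripped across from above. Origin: on the underside, below the fulcrum pin; x points from the fulcrum to the saddle, 40 mm away. The handle rises towards -x between the cheeks.
- saddle (a point): Centre of the top face of the jack's round steel saddle, 34 mm across; 38 mm above the jack's underside when lowered, and rises up to 24.8 mm, 0.04 m per rad of handle; no ratchet, it sinks again if the handle is let up.
- jack_handle (a joint): Handle angle, rad: 0 = up (a light spring returns it), grows as it is pressed down, stop at 0.62. Fulcrum pin 45 mm above the jack's underside; at 0 the handle points 0.55 rad above level, at 0.62 0.07 rad below. The saddle meets the lift pad at about 0.30; pressing takes under 4 N at the grip before that, 8 to 16 N after.
- handle_grip (a point): Point on the centre line of the handle, 165 mm from the fulcrum pin, in the rubber grip (23 mm thick, from 125 to 200 mm). Moves on an arc about the pin.
- spray_bottle: Clear spray bottle with white trigger head, 68 mm wide, 200 mm tall. Bystander. Origin under its middle.
- glass_offcuts: Stack of four green glass offcuts, 130 by 90 by 24 mm. Bystander. Origin under its middle.
- tape_roll: Roll of masking tape lying flat, 100 mm across, 25 mm high. Bystander. Origin under its middle.
- packer_tray: Open grey tray of flat glazing packers, 110 by 80 by 35 mm. Bystander. Origin under its middle.
Things that resemble listed ones, but are neither listed nor needed, are in the scene too. What is shaped like the track but brown or red is not meant.

How it is judged:
By the outcome, as a careful person would: the job done as asked, in the order asked, and still so for the second after the job is handed in, while the arm keeps its last pose, push and grip.
It also fails if it takes over 72 s, if anything falls off the work surface, if the arm or the gripper's body presses on something with over 40 N, if the wrist force passes 120 N, or if a joint passes its speed limit or range.

ROBOT

A 7-joint arm with a two-finger parallel gripper is mounted at the origin on the work surface. World frame = base frame: x ahead of the robot, y to its left, z up, the work surface at z = 0. Lengths are in m, angles in rad, forces in N, time in s.
With the tool pointing down it reaches from about 0.425 to 0.875 m from the base axis. Payload 4.7 kg.
Tool frame: the origin (TCP) lies on the centre line of the jaws, within the pads' length; the fingertips stand 22 mm ahead of it and the grasp point (between the pads) lies 3 mm ahead of it (ctrl.tcp_to_tips is the z of the fingertips in the tool frame, in m); z points along the fingers, y is the direction in which the jaws open and shut (so a half turn about z gives the same grasp; the last joint's range is limited). The gripper opens to 87 mm and grips with 3 to 60 N. Pads are 19 mm wide; open, the fingers measure 117 mm over their backs; the gripper's body (75 mm by 190 mm) begins 51 mm behind the grasp point.
Start: joints at [1.349, 0.321, -0.07, 1.45, 0.023, 1.371, -0.057], TCP at [0.152, -0.632, 0.245] pointing down, gripper open.
Joint ranges: [-2.86, 2.86], [-0.3, 2.09], [-1.38, 1.24], [0.06, 2.45], [-1.56, 4.7], [0.09, 2.05], [-2.69, 2.69]. Speed limits (rad/s): [2.57, 2.57, 3.14, 3.14, 3.14, 3.14, 3.14].

INTERFACE

Orientations are given as a rotation vector (axis times angle).
In Python, from bench import ctrl, cams gives the robot as it stands.
- The arm moves only by the tool move_arm, never from a script. Its argument "deltas" is a list of rows, each an object with "linear": the shift along the tool's x, y, z as a fraction of full scale, a list of three; "turn": the turn, a rotation vector about the tool's x, y, z as a fraction of full scale, a list of three; "claw": the closure, from 0 (fully open) to 1 (shut). In form: [{"linear": [tx, ty, tz], "turn": [wx, wy, wz], "claw": claw}, ...]. A call has 1 to 20 rows; each row shifts and turns the commanded pose from where the row before left it, along the tool's axes as they then stand; what a row does not reach is not made up. Full scale, the value 1, is 0.03 m for a shift and 4 degrees for a turn. A row lasts 1/12 s, in which the tool goes at most 41.7 mm and 7.16 degrees, less where a joint would pass 70% of its speed; a pose out of reach is approached as far as the arm can. A call with a number of a shift or a turn outside -1 to 1 is refused whole. A call with a gripper value outside its range is refused whole. The fingers move at their own pace and stop on an object; "grip_force" is the grip in N (left out, the last holds). Time passes only in rows, so rows that do not move let the fingers close. It gives the time, the measured TCP pose, the force and the opening at its end, in the units of the state.
- ctrl.get_state(): the state, without advancing time (a new reading comes with each control period).
- cams.get_image(name): name is "scene" or "top" or "wrist"; returns a dict with "image" (384x512x3 uint8, red, green, blue), "K" (3x3 intrinsics, pixels), "k1" (the pictures are not rectified: a ray, as slopes to the right and down, at radius r is drawn at 1 + k1 r^2 times it, then the intrinsics apply), "world_from_camera" (4x4, takes a point from camera to world coordinates); the wrist camera has in their place "tool_from_camera" (4x4, takes a point from camera to tool coordinates, whose origin is the TCP and whose axes are the flange's). Camera axes: x right, y down, z forward; pixel columns grow to the right and rows downward; lengths in m; the calibration is good to about 2 mm. A picture is of the moment at which its call begins: read the wrist's pose just before it. There is no depth.
- ctrl.close_job(): hands the job in, once; it reports no verdict.
The state is a dict: "time": time; "joint_positions": joint angles; "qd": joint speeds; "joint_torque": joint torques, N m; "position": TCP position; "tool_rot": TCP orientation; "ft_force": force on the tool from outside, world axes, zero at the start; "torque": the same for the moment, N m; "grip_width": opening from 0.0 (shut) to 1.0 (fully open).
Only numpy, scipy, OpenCV 4.12 (cv2) and the standard library are available. Lean on these libraries where they do the work, as an engineer would, in place of code of your own. Each camera call takes 0.05 s, during which the arm holds its last target. There are 200 camera calls.

## Working session

There is one attempt and no reset: what is moved stays moved. The work goes in short steps, Python scripts to look and compute and a tool call to move; the robot and the scene stay as the last step left them, time stands still between calls to the robot, and variables do not carry over. Pictures are saved under pics/ and viewed, about 8 in all and at most 12, crops included, and the job is handed in when it is done.

Besides the shell and the picture viewer there is one more tool, called after "Emit:" by a JSON object that holds its "name" and its "arguments", one argument or row to a line. move_arm: Moves the arm, as the interface text tells. Shift numbers are shares of 0.03 m and turn numbers shares of 4 degrees, none past 1 either way. Its arguments: {"type":"object","properties":{"deltas":{"type":"array"},"grip_force":{"type":"number"}},"required":["deltas"]}

```bash
mkdir -p pics; ls; python3 - <<'E'
from bench import ctrl,cams
import cv2,numpy as np
s=ctrl.get_state();print({k:np.round(v,3).tolist() for k,v in s.items()})
print(ctrl.tcp_to_tips)
for n in ("scene","top","wrist"):
    d=cams.get_image(n);cv2.imwrite(f"pics/{n}0.png",d["image"][:,:,::-1])
    print(n,np.round(d["K"],1).tolist(),d["k1"],np.round(d.get("world_from_camera",d.get("tool_from_camera")),4).tolist())
a=cv2.imread("pics/top0.png");cv2.imwrite("pics/top0b.png",cv2.resize(a,(800,600),interpolation=cv2.INTER_CUBIC))
E
```

```text
pics
{'time': 0.0, 'joint_positions': [1.349, 0.322, -0.07, 1.452, 0.023, 1.371, -0.057], 'qd': [0.0, -0.001, 0.0, 0.0, 0.001, 0.002, -0.001], 'joint_torque': [0.001, -49.128, -0.404, -31.253, -0.064, 0.044, 0.0], 'position': [0.152, -0.632, 0.243], 'tool_rot': [-3.118, -0.369, 0.0], 'ft_force': [0.838, -0.205, 0.498], 'torque': [-0.036, -0.019, -0.047], 'grip_width': 1.0}
0.022
scene [[473.2, 0.0, 259.3], [0.0, 473.2, 191.7], [0.0, 0.0, 1.0]] -0.11123924824791917 [[-0.1966, 0.7895, -0.5813, 1.3446], [0.9804, 0.1507, -0.127, 0.1426], [-0.0127, -0.5949, -0.8037, 1.246], [0.0, 0.0, 0.0, 1.0]]
top [[411.5, 0.0, 257.3], [0.0, 411.5, 192.5], [0.0, 0.0, 1.0]] -0.04600301298230321 [[-0.0197, -0.9922, 0.1234, 0.3657], [-0.9998, 0.0206, 0.0062, -0.0158], [-0.0087, -0.1233, -0.9923, 1.3835], [0.0, 0.0, 0.0, 1.0]]
wrist [[284.9, 0.0, 259.7], [0.0, 284.9, 193.4], [0.0, 0.0, 1.0]] -0.05629441627698373 [[0.0003, -0.9537, -0.3009, 0.084], [1.0, 0.0001, 0.0008, -0.0001], [-0.0007, -0.3009, 0.9537, -0.1408], [0.0, 0.0, 0.0, 1.0]]
```

View pics/top0b.png

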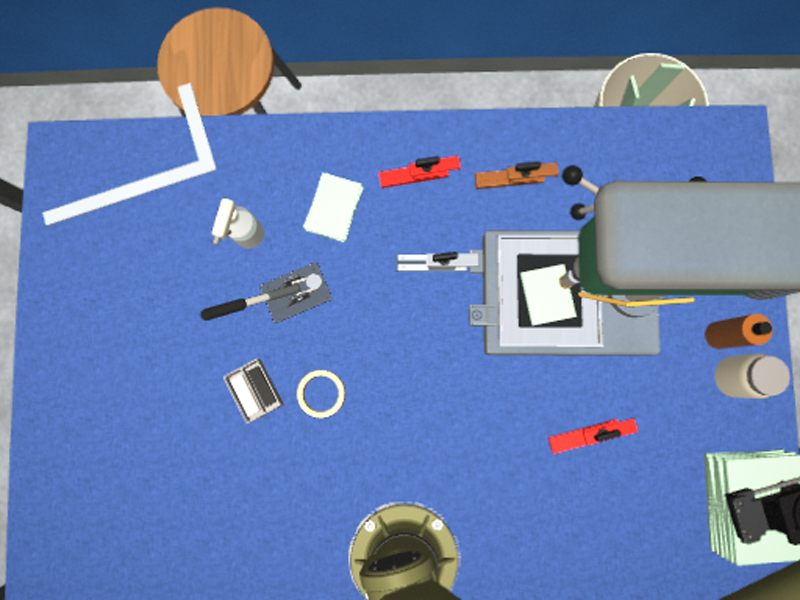

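View pics/scene0.png

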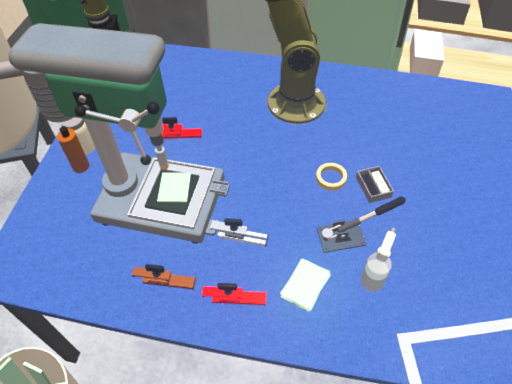

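The top view shows the drill with its near side facing left (+y world). In 800-px coordinates the lug is at about (478,314), the aluminium track and knob at (445,258), and the jack at (295,290) with its handle pointing left. I'll enlarge this area.

```bash
cat > h.py <<'E'
import numpy as np,cv2
from bench import ctrl,cams
from scipy.spatial.transform import Rotation as R
def pose():
    s=ctrl.get_state();T=np.eye(4);T[:3,:3]=R.from_rotvec(s["tool_rot"]).as_matrix();T[:3,3]=s["position"];return T
def cam(d,T=None): return d["world_from_camera"] if "world_from_camera" in d else T@d["tool_from_camera"]
def px2w(d,uv,z,T=None):
    K=d["K"];W=cam(d,T)
    q=cv2.undistortPoints(np.array(uv,float).reshape(-1,1,2),K,np.array([d["k1"],0,0,0.]))[:,0]
    r=np.c_[q,np.ones(len(q))]@W[:3,:3].T
    return W[:3,3]+r*((np.broadcast_to(z,len(q))-W[2,3])/r[:,2])[:,None]
def w2px(d,P,T=None):
    Wi=np.linalg.inv(cam(d,T));
    return cv2.projectPoints(np.array(P,float).reshape(-1,3),cv2.Rodrigues(Wi[:3,:3])[0],Wi[:3,3],d["K"],np.array([d["k1"],0,0,0.]))[0][:,0]
def shot(n,name,crop=None,s=1):
    T=pose();d=cams.get_image(n);im=d["image"][:,:,::-1]
    if crop: x0,y0,x1,y1=crop;im=im[y0:y1,x0:x1]
    cv2.imwrite(f"pics/{name}.png",cv2.resize(im,None,fx=s,fy=s,interpolation=cv2.INTER_CUBIC));return d,T
E
python3 -c "
from h import *
shot('top','top1',(120,135,320,255),4)"
```

```text
(no output)
```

View pics/top1.png

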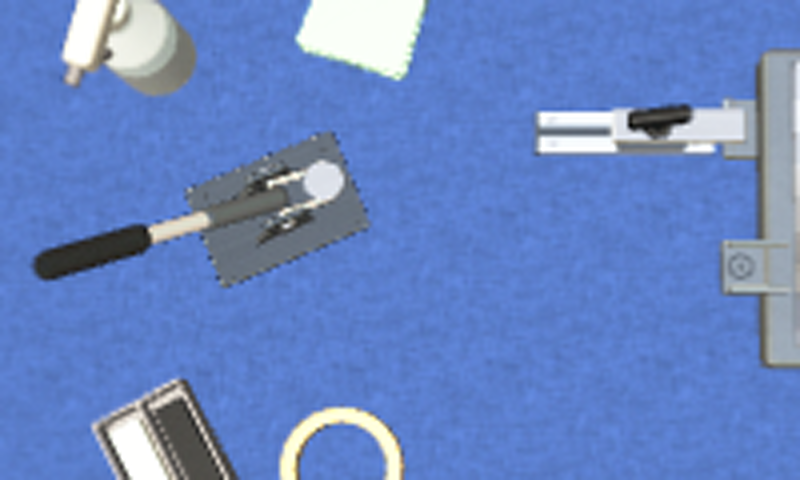

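```bash
python3 - <<'E'
from h import *
d=cams.get_image("top")
P={"knob L":(630,120,.0875),"knob R":(691,113,.0875),"track a":(536,111,.014),"track b":(536,154,.014),"lug ring":(740,267,.068),"lug a":(722,241,.068),"lug b":(722,295,.068),"base a":(762,50,.068),"base b":(762,366,.068),
"jc1":(187,190,.008),"jc2":(328,133,.008),"jc3":(369,225,.008),"jc4":(224,286,.008),"saddle":(324,182,.038),"hand root":(148,236,.11),"hand end":(38,266,.15),"bottle":(160,75,.03)}
for k,(u,v,z) in P.items(): print(k,np.round(px2w(d,[(u/4+120,v/4+135)],z)[0],4))
E
```

```text
knob L [ 0.6142 -0.074   0.0875]
knob R [ 0.6189 -0.123   0.0875]
track a [0.6378 0.002  0.014 ]
track b [0.6009 0.0026 0.014 ]
lug ring [ 0.4962 -0.1601  0.068 ]
lug a [ 0.5176 -0.1463  0.068 ]
lug b [ 0.474  -0.1449  0.068 ]
base a [ 0.6738 -0.1842  0.068 ]
base b [ 0.4166 -0.175   0.068 ]
jc1 [0.5774 0.2993 0.008 ]
jc2 [0.6238 0.1792 0.008 ]
jc3 [0.5442 0.1447 0.008 ]
jc4 [0.495  0.2674 0.008 ]
saddle [0.577  0.1784 0.038 ]
hand root [0.5259 0.3064 0.11  ]
hand end [0.4997 0.3802 0.15  ]
bottle [0.6725 0.318  0.03  ]
```

The bar lies at yaw 5.5°, and the drill is at about −1.8°. The drill head blocks the direct way, so I'll go round by the base.

Emit:
{"name": "move_arm", "arguments": {
  "deltas": [
    {"linear":[0.18,-0.8,0],"turn":[0,0,0],"claw":0},
    {"linear":[0.18,-0.8,0],"turn":[0,0,0],"claw":0},
    {"linear":[0.18,-0.8,0],"turn":[0,0,0],"claw":0},
    {"linear":[0.18,-0.8,0],"turn":[0,0,0],"claw":0},
    {"linear":[0.18,-0.8,0],"turn":[0,0,0],"claw":0},
    {"linear":[0.18,-0.8,0],"turn":[0,0,0],"claw":0},
    {"linear":[0.18,-0.8,0],"turn":[0,0,0],"claw":0},
    {"linear":[0.84,-0.52,0],"turn":[0,0,0],"claw":0},
    {"linear":[0.84,-0.52,0],"turn":[0,0,0],"claw":0},
    {"linear":[0.84,-0.52,0],"turn":[0,0,0],"claw":0},
    {"linear":[0.84,-0.52,0],"turn":[0,0,0],"claw":0},
    {"linear":[0.84,-0.52,0],"turn":[0,0,0],"claw":0},
    {"linear":[0.84,-0.52,0],"turn":[0,0,0],"claw":0},
    {"linear":[0.84,-0.52,0],"turn":[0,0,0],"claw":0},
    {"linear":[0.84,-0.52,0],"turn":[0,0,0],"claw":0},
    {"linear":[0.84,-0.52,0],"turn":[0,0,0],"claw":0},
    {"linear":[0.84,-0.52,0],"turn":[0,0,0],"claw":0}
  ]
}}

```text
time: 1.67
position: [0.3587, -0.2481, 0.2447]
tool_rot: [3.119, 0.37, 0.0]
ft_force: [-0.2, 0.0, -1.0]
grip_width: 0.996
```

Emit:
{"name": "move_arm", "arguments": {
  "deltas": [
    {"linear":[0.59,-0.84,0],"turn":[0,0,0],"claw":0},
    {"linear":[0.59,-0.84,0],"turn":[0,0,0],"claw":0},
    {"linear":[0.59,-0.84,0],"turn":[0,0,0],"claw":0},
    {"linear":[0.59,-0.84,0],"turn":[0,0,0],"claw":0},
    {"linear":[0.59,-0.84,0],"turn":[0,0,0],"claw":0},
    {"linear":[0.59,-0.84,0],"turn":[0,0,0],"claw":0},
    {"linear":[0.59,-0.84,0],"turn":[0,0,0],"claw":0},
    {"linear":[0.59,-0.84,0],"turn":[0,0,0],"claw":0},
    {"linear":[0,0,0],"turn":[0,0,-1],"claw":0},
    {"linear":[0,0,0],"turn":[0,0,-1],"claw":0},
    {"linear":[0,0,0],"turn":[0,0,-1],"claw":0},
    {"linear":[0,0,0],"turn":[0,0,-1],"claw":0},
    {"linear":[0,0,0],"turn":[0,0,-1],"claw":0},
    {"linear":[0,0,0],"turn":[0,0,-1],"claw":0},
    {"linear":[0,0,0],"turn":[0,0,-1],"claw":0},
    {"linear":[0,0,0],"turn":[0,0,-1],"claw":0},
    {"linear":[0,0,0],"turn":[0,0,-1],"claw":0},
    {"linear":[0,0,0],"turn":[0,0,-1],"claw":0}
  ]
}}

```text
time: 3.17
position: [0.4484, -0.0202, 0.2445]
tool_rot: [2.802, 1.419, -0.0]
ft_force: [0.1, 0.2, -0.5]
grip_width: 0.999
```

Emit:
{"name": "move_arm", "arguments": {
  "deltas": [
    {"linear":[0,0,0],"turn":[0,0,-1],"claw":0},
    {"linear":[0,0,0],"turn":[0,0,-1],"claw":0},
    {"linear":[0,0,0],"turn":[0,0,-1],"claw":0},
    {"linear":[0,0,0],"turn":[0,0,-1],"claw":0},
    {"linear":[0,0,0],"turn":[0,0,-1],"claw":0},
    {"linear":[0,0,0],"turn":[0,0,-1],"claw":0},
    {"linear":[0,0,0],"turn":[0,0,-1],"claw":0},
    {"linear":[0,0,0],"turn":[0,0,-1],"claw":0},
    {"linear":[0,0,0],"turn":[0,0,-1],"claw":0},
    {"linear":[0,0,0],"turn":[0,0,-1],"claw":0},
    {"linear":[0,0,0],"turn":[0,0,-0.5],"claw":0},
    {"linear":[-0.45,0.76,0],"turn":[0,0,0],"claw":0},
    {"linear":[-0.45,0.76,0],"turn":[0,0,0],"claw":0},
    {"linear":[-0.45,0.76,0],"turn":[0,0,0],"claw":0},
    {"linear":[-0.45,0.76,0],"turn":[0,0,0],"claw":0},
    {"linear":[-0.45,0.76,0],"turn":[0,0,0],"claw":0},
    {"linear":[-0.45,0.76,0],"turn":[0,0,0],"claw":0},
    {"linear":[-0.45,0.76,0],"turn":[0,0,0],"claw":0}
  ]
}}

```text
time: 4.67
position: [0.6174, -0.0998, 0.2441]
tool_rot: [-2.112, -2.325, 0.001]
ft_force: [-0.3, -0.1, 0.9]
grip_width: 1.003
```

```bash
python3 -c "
from h import *
d,T=shot('wrist','w1',None,1.5)
print(np.round(T,4))
print(w2px(d,[[.6142,-.074,.0875],[.6189,-.123,.0875],[.4962,-.1601,.068]],T)*1.5)"
```

```text
[[-9.550e-02  9.954e-01 -5.000e-04  6.174e-01]
 [ 9.954e-01  9.550e-02 -1.000e-04 -9.980e-02]
 [-0.000e+00 -6.000e-04 -1.000e+00  2.441e-01]
 [ 0.000e+00  0.000e+00  0.000e+00  1.000e+00]]
[[387.29966162 240.45127707]
 [387.38299109 306.29927671]
 [231.81031608 327.35475362]]
```

View pics/w1.png

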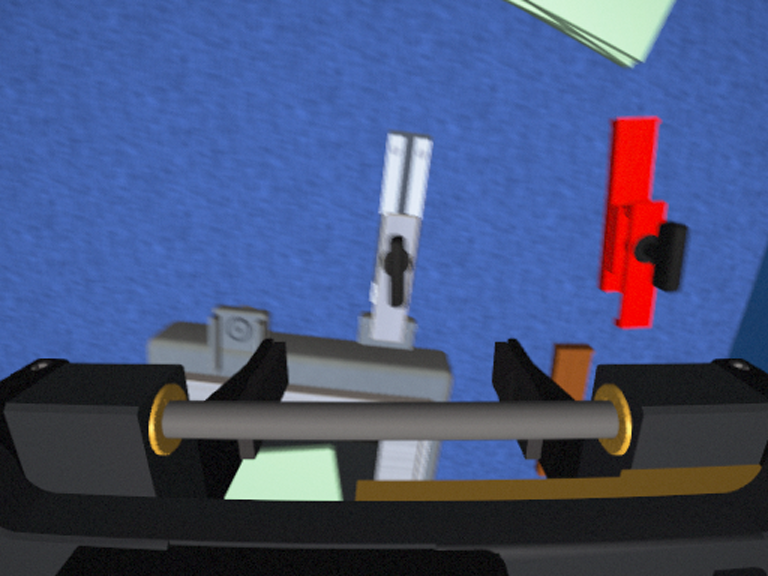

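The bar appears at (397,237)–(397,305), parallel to the tool x axis, and the ring is at (240,327). Both are about 9 px right of where the top view put them.

```bash
python3 - <<'E'
from h import *
T=pose();d=cams.get_image("wrist")
for k,u,v,z in [("knob near",397,238,.0875),("knob far",397,306,.0875),("ring",240,327,.068),("track l",388,133,.014),("track r",433,136,.014)]:
    p=px2w(d,[(u/1.5,v/1.5)],z,T)[0];print(k,np.round(p,4),"tool",np.round((np.linalg.inv(T)@np.r_[p,1])[:3],4))
E
```

```text
knob near [ 0.6248 -0.0746  0.0875] tool [0.028  0.0061 0.1554]
knob far [ 0.6297 -0.1249  0.0875] tool [-0.0226  0.0064  0.1554]
ring [ 0.5072 -0.1612  0.068 ] tool [-0.0474 -0.119   0.1746]
track l [ 0.6117 -0.0021  0.014 ] tool [ 0.1013 -0.0004  0.2289]
track r [ 0.6487 -0.0009  0.014 ] tool [0.0991 0.0365 0.229 ]
```

```bash
python3 - <<'E'
from h import *
for i in range(2):
    T=pose();d=cams.get_image("wrist");g=d["image"].max(2)
    sub=g[140:212,240:300];m=(sub<60).astype(np.uint8)
    n,l,st,c=cv2.connectedComponentsWithStats(m);k=1+st[1:,4].argmax()
    ys,xs=np.where(l==k);print(T[:3,3].round(4),st[k][:5]+[240,140,0,0,0])
    top=[xs[ys==r].mean()+240 for r in (ys.min()+2,ys.max()-2)];uv=[(top[0],ys.min()+140),(top[1],ys.max()+141)]
    p=px2w(d,uv,.0875,T);print(np.round(uv,1).tolist(),p.round(4).tolist(),(np.c_[p,[1,1]]@np.linalg.inv(T).T).round(4).tolist())
s=ctrl.get_state();print(s['time'],s['position'],np.abs(s['qd']).max())
cv2.imwrite("pics/w2.png",cv2.resize(d["image"][100:260,80:320,::-1],None,fx=3,fy=3))
E
```

```text
[ 0.6186 -0.1017  0.2428] [252 154  19  48 587]
[[260.5, 154.0], [261.5, 202.0]] [[0.6172, -0.0686, 0.0875], [0.6233, -0.1213, 0.0875]] [[0.0329, 0.0017, 0.1553, 1.0], [-0.0202, 0.0029, 0.1552, 1.0]]
[ 0.6171 -0.1     0.2432] [254 156  18  48 573]
[[262.5, 156.0], [263.0, 204.0]] [[0.6177, -0.0687, 0.0875], [0.6235, -0.1218, 0.0875]] [[0.0307, 0.0038, 0.1557, 1.0], [-0.0226, 0.0046, 0.1556, 1.0]]
4.8667 [ 0.61628955 -0.09882394  0.24371455] 0.03965028724375698
```

View pics/w2.png

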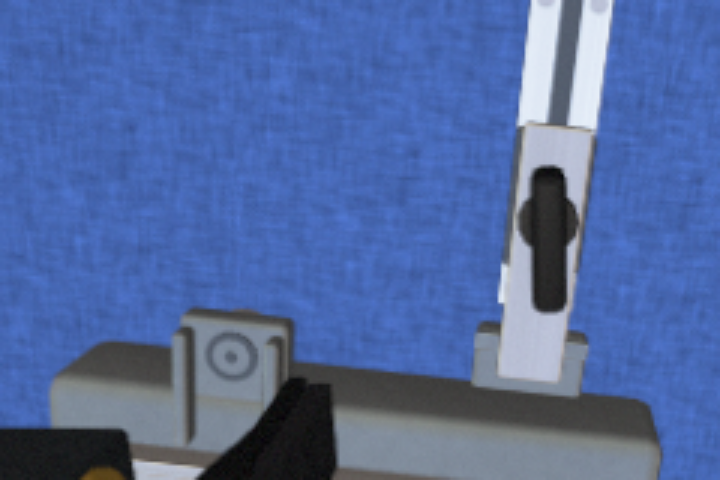

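Settled, the wrist view puts the knob's middle at about (0.6206,−0.0953). The top view gave (0.6166,−0.0985). I'll go lower and check again.

Emit:
{"name": "move_arm", "arguments": {
  "deltas": [
    {"linear":[0.09,0.13,0.6],"turn":[0,0,0],"claw":0},
    {"linear":[0,0,0.6],"turn":[0,0,0],"claw":0},
    {"linear":[0,0,0.6],"turn":[0,0,0],"claw":0},
    {"linear":[0,0,0.6],"turn":[0,0,0],"claw":0},
    {"linear":[0,0,0.6],"turn":[0,0,0],"claw":0},
    {"linear":[0,0,0],"turn":[0,0,0],"claw":0},
    {"linear":[0,0,0],"turn":[0,0,0],"claw":0},
    {"linear":[0,0,0],"turn":[0,0,0],"claw":0},
    {"linear":[0,0,0],"turn":[0,0,0],"claw":0}
  ]
}}

```text
time: 5.62
position: [0.6208, -0.0957, 0.1564]
tool_rot: [2.11, 2.324, 0.002]
ft_force: [0.8, -0.1, -0.1]
grip_width: 1.0
```

```bash
python3 - <<'E'
from h import *
for i in range(2):
    T=pose();d=cams.get_image("wrist");g=d["image"].max(2)
    sub=g[120:260,235:310];m=(sub<60).astype(np.uint8)
    n,l,st,c=cv2.connectedComponentsWithStats(m);k=1+st[1:,4].argmax()
    ys,xs=np.where(l==k);print(T[:3,3].round(4),st[k][:5]+[235,120,0,0,0])
    top=[xs[ys==r].mean()+235 for r in (ys.min()+3,ys.max()-3)];uv=[(top[0],ys.min()+120),(top[1],ys.max()+121)]
    p=px2w(d,uv,.0875,T);print(np.round(uv,1).tolist(),p.round(4).tolist(),(np.c_[p,[1,1]]@np.linalg.inv(T).T).round(4).tolist())
cv2.imwrite("pics/w3.png",d["image"][:,:,::-1])
E
```

```text
[ 0.6208 -0.0957  0.1564] [ 246  178   26   65 1090]
[[258.0, 178.0], [258.5, 243.0]] [[0.6178, -0.0666, 0.0875], [0.6234, -0.1212, 0.0875]] [[0.0292, -0.0003, 0.0689, 1.0], [-0.0256, -0.0, 0.069, 1.0]]
[ 0.6208 -0.0958  0.1563] [ 246  178   26   65 1091]
[[258.0, 178.0], [258.5, 243.0]] [[0.6178, -0.0667, 0.0875], [0.6234, -0.1212, 0.0875]] [[0.0293, -0.0003, 0.0688, 1.0], [-0.0255, -0.0, 0.0688, 1.0]]
```

Emit:
{"name": "move_arm", "arguments": {
  "deltas": [
    {"linear":[0.05,0,0.65],"turn":[0,0,0],"claw":0},
    {"linear":[0,0,0.65],"turn":[0,0,0],"claw":0},
    {"linear":[0,0,0.65],"turn":[0,0,0],"claw":0},
    {"linear":[0,0,0.65],"turn":[0,0,0],"claw":0.5},
    {"linear":[0,0,0],"turn":[0,0,0],"claw":0.6},
    {"linear":[0,0,0],"turn":[0,0,0],"claw":0.7},
    {"linear":[0,0,0],"turn":[0,0,0],"claw":1},
    {"linear":[0,0,0],"turn":[0,0,0],"claw":1},
    {"linear":[0,0,0],"turn":[0,0,0],"claw":1},
    {"linear":[0,0,0],"turn":[0,0,0],"claw":1},
    {"linear":[0,0,0],"turn":[0,0,0],"claw":1},
    {"linear":[0,0,0],"turn":[0,0,0],"claw":1}
  ],
  "grip_force": 25
}}

```text
time: 6.72
position: [0.6201, -0.0945, 0.0769]
tool_rot: [2.112, 2.325, 0.0]
ft_force: [0.1, -0.3, 0.0]
grip_width: 0.401
```

Still closing, so I'll wait a little.

Emit:
{"name": "move_arm", "arguments": {
  "deltas": [
    {"linear":[0,0,0],"turn":[0,0,0],"claw":1},
    {"linear":[0,0,0],"turn":[0,0,0],"claw":1},
    {"linear":[0,0,0],"turn":[0,0,0],"claw":1},
    {"linear":[0,0,0],"turn":[0,0,0],"claw":1},
    {"linear":[0,0,0],"turn":[0,0,0],"claw":1},
    {"linear":[0,0,0],"turn":[0,0,0],"claw":1}
  ]
}}

```text
time: 7.22
position: [0.6197, -0.0944, 0.0765]
tool_rot: [-2.112, -2.326, 0.001]
ft_force: [-0.6, -0.2, 1.5]
grip_width: 0.148
```

Emit:
{"name": "move_arm", "arguments": {
  "deltas": [
    {"linear":[0,0,-0.01],"turn":[0,0,-0.8],"claw":1},
    {"linear":[0,0,-0.01],"turn":[0,0,-0.8],"claw":1},
    {"linear":[0,0,-0.01],"turn":[0,0,-0.8],"claw":1},
    {"linear":[0,0,-0.01],"turn":[0,0,-0.8],"claw":1},
    {"linear":[0,0,-0.01],"turn":[0,0,-0.8],"claw":1},
    {"linear":[0,0,-0.01],"turn":[0,0,-0.8],"claw":1},
    {"linear":[0,0,-0.01],"turn":[0,0,-0.8],"claw":1},
    {"linear":[0,0,-0.01],"turn":[0,0,-0.8],"claw":1},
    {"linear":[0,0,-0.01],"turn":[0,0,-0.8],"claw":1},
    {"linear":[0,0,-0.01],"turn":[0,0,-0.8],"claw":1}
  ]
}}

```text
time: 8.05
position: [0.6184, -0.0949, 0.0787]
tool_rot: [-1.386, -2.816, 0.003]
ft_force: [-2.9, 0.1, -0.9]
grip_width: 0.147
```

Emit:
{"name": "move_arm", "arguments": {
  "deltas": [
    {"linear":[0,0,-0.01],"turn":[0,0,-0.8],"claw":1},
    {"linear":[0,0,-0.01],"turn":[0,0,-0.8],"claw":1},
    {"linear":[0,0,-0.01],"turn":[0,0,-0.8],"claw":1},
    {"linear":[0,0,-0.01],"turn":[0,0,-0.8],"claw":1},
    {"linear":[0,0,-0.01],"turn":[0,0,-0.8],"claw":1},
    {"linear":[0,0,-0.01],"turn":[0,0,-0.8],"claw":1},
    {"linear":[0,0,-0.01],"turn":[0,0,-0.8],"claw":1},
    {"linear":[0,0,-0.01],"turn":[0,0,-0.8],"claw":1},
    {"linear":[0,0,-0.01],"turn":[0,0,-0.8],"claw":1},
    {"linear":[0,0,-0.01],"turn":[0,0,-0.8],"claw":1},
    {"linear":[0,0,0],"turn":[0,0,0],"claw":1},
    {"linear":[0,0,0],"turn":[0,0,0],"claw":1}
  ]
}}

```text
time: 9.05
position: [0.6176, -0.0952, 0.081]
tool_rot: [-0.562, -3.086, 0.002]
ft_force: [-5.0, -1.4, -2.8]
grip_width: 0.143
```

```bash
python3 -c "
from h import *
T=pose();print(T.round(4));print(ctrl.get_state()['torque'].round(3))
print(T[:3,:3].T@np.array([np.sin(np.radians(1.8)),np.cos(np.radians(1.8)),0])*.05)"
```

```text
[[-9.359e-01  3.523e-01 -5.300e-03  6.176e-01]
 [ 3.523e-01  9.359e-01 -5.000e-04 -9.520e-02]
 [ 4.800e-03 -2.300e-03 -1.000e+00  8.100e-02]
 [ 0.000e+00  0.000e+00  0.000e+00  1.000e+00]]
[-0.247  0.92   0.034]
[ 1.61370529e-02  4.73243536e-02 -3.28469886e-05]
```

Emit:
{"name": "move_arm", "arguments": {
  "deltas": [
    {"linear":[0.062,0.181,0],"turn":[0,0,0],"claw":1},
    {"linear":[0.062,0.181,0],"turn":[0,0,0],"claw":1},
    {"linear":[0.062,0.181,0],"turn":[0,0,0],"claw":1},
    {"linear":[0.062,0.181,0],"turn":[0,0,0],"claw":1},
    {"linear":[0.062,0.181,0],"turn":[0,0,0],"claw":1},
    {"linear":[0.062,0.181,0],"turn":[0,0,0],"claw":1},
    {"linear":[0.062,0.181,0],"turn":[0,0,0],"claw":1},
    {"linear":[0.062,0.181,0],"turn":[0,0,0],"claw":1},
    {"linear":[0,0,0],"turn":[0,0,0],"claw":1},
    {"linear":[0,0,0],"turn":[0,0,0],"claw":1}
  ]
}}

```text
time: 9.88
position: [0.6187, -0.0479, 0.081]
tool_rot: [-0.56, -3.086, 0.001]
ft_force: [-5.9, 0.2, -3.1]
grip_width: 0.147
```

Emit:
{"name": "move_arm", "arguments": {
  "deltas": [
    {"linear":[0,0,0],"turn":[0,0,0],"claw":0.5},
    {"linear":[0,0,0],"turn":[0,0,0],"claw":0.5},
    {"linear":[0,0,0],"turn":[0,0,0],"claw":0.5},
    {"linear":[0,0,0],"turn":[0,0,0],"claw":0.5},
    {"linear":[0,0,0],"turn":[0,0,0],"claw":0.5},
    {"linear":[0,0,0],"turn":[0,0,0],"claw":0.5},
    {"linear":[0,0,-0.4],"turn":[0,0,0],"claw":0.5},
    {"linear":[0,0,-0.8],"turn":[0,0,0],"claw":0.5},
    {"linear":[0,0,-1],"turn":[0,0,0],"claw":0.2},
    {"linear":[0,0,-1],"turn":[0,0,0],"claw":0},
    {"linear":[0,0,-1],"turn":[0,0,0],"claw":0},
    {"linear":[0,0,-1],"turn":[0,0,0],"claw":0},
    {"linear":[0,0,-0.5],"turn":[0,0,0],"claw":0}
  ]
}}

```text
time: 10.97
position: [0.6226, -0.0478, 0.2588]
tool_rot: [0.557, 3.086, 0.001]
ft_force: [1.0, 1.1, -0.7]
grip_width: 0.792
```

```bash
python3 -c "
from h import *
s=pose();print(s.round(3))
shot('top','top2',(120,135,320,255),4)"
```

```text
[[-0.937  0.35   0.006  0.623]
 [ 0.35   0.937 -0.001 -0.048]
 [-0.006  0.001 -1.     0.259]
 [ 0.     0.     0.     1.   ]]
```

View pics/top2.png

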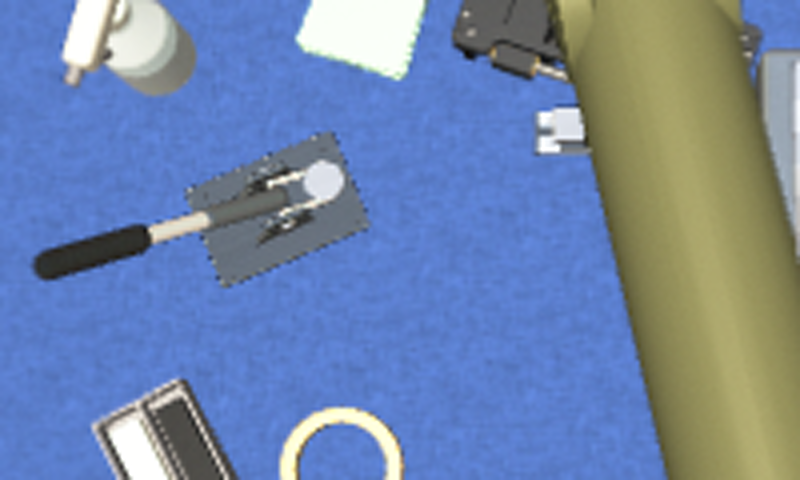

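The clamp is back; the strap tail now lies near the track's outer end. Next I'll turn to the jack's heading (tool x along the handle, ψ=111.5°) and go above it.

Emit:
{"name": "move_arm", "arguments": {
  "deltas": [
    {"linear":[0,0,0],"turn":[0,0,1],"claw":0},
    {"linear":[0,0,0],"turn":[0,0,1],"claw":0},
    {"linear":[0,0,0],"turn":[0,0,1],"claw":0},
    {"linear":[0,0,0],"turn":[0,0,1],"claw":0},
    {"linear":[0,0,0],"turn":[0,0,1],"claw":0},
    {"linear":[0,0,0],"turn":[0,0,1],"claw":0},
    {"linear":[0,0,0],"turn":[0,0,1],"claw":0},
    {"linear":[0,0,0],"turn":[0,0,1],"claw":0},
    {"linear":[0,0,0],"turn":[0,0,1],"claw":0},
    {"linear":[0,0,0],"turn":[0,0,1],"claw":0},
    {"linear":[0,0,0],"turn":[0,0,1],"claw":0},
    {"linear":[0,0,0],"turn":[0,0,1],"claw":0},
    {"linear":[0,0,0],"turn":[0,0,0],"claw":0},
    {"linear":[0,0,0],"turn":[0,0,0],"claw":0},
    {"linear":[0,0,0],"turn":[0,0,0],"claw":0}
  ]
}}

```text
time: 12.27
position: [0.6211, -0.0483, 0.2536]
tool_rot: [1.765, 2.599, -0.0]
ft_force: [0.5, -0.4, -0.2]
grip_width: 1.0
```

```bash
python3 -c "
from h import *
d,T=shot('wrist','w4',None,1.5)
print(T.round(4))
print(w2px(d,[[.4962,-.1601,.068],[.5034,-.1612,.068]],T)*1.5)"
```

```text
[[-3.685e-01  9.296e-01  0.000e+00  6.211e-01]
 [ 9.296e-01  3.685e-01 -1.000e-04 -4.830e-02]
 [-1.000e-04 -0.000e+00 -1.000e+00  2.536e-01]
 [ 0.000e+00  0.000e+00  0.000e+00  1.000e+00]]
[[200.73711588 332.9628233 ]
 [208.65362513 337.04418116]]
```

View pics/w4.png

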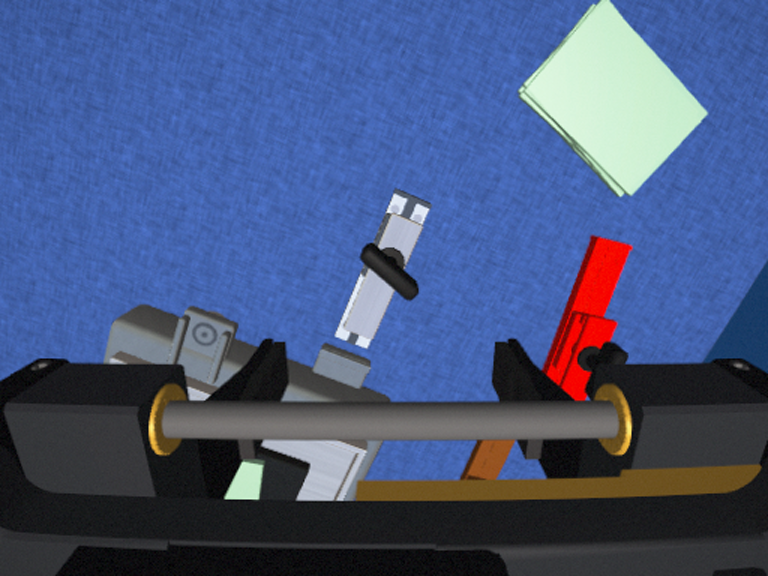

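The clamp is clear of the ear, with the strap end at (352,345) and the ear at (340,365). The ring is at (204,334). Now to the jack.

Emit:
{"name": "move_arm", "arguments": {
  "deltas": [
    {"linear":[0.89,0.15,0],"turn":[0,0,0],"claw":0},
    {"linear":[0.89,0.15,0],"turn":[0,0,0],"claw":0},
    {"linear":[0.89,0.15,0],"turn":[0,0,0],"claw":0},
    {"linear":[0.89,0.15,0],"turn":[0,0,0],"claw":0},
    {"linear":[0.89,0.15,0],"turn":[0,0,0],"claw":0},
    {"linear":[0.89,0.15,0],"turn":[0,0,0],"claw":0},
    {"linear":[0.89,0.15,0],"turn":[0,0,0],"claw":0},
    {"linear":[0.89,0.15,0],"turn":[0,0,0],"claw":0},
    {"linear":[0.89,0.15,0],"turn":[0,0,0],"claw":0},
    {"linear":[0.89,0.15,0],"turn":[0,0,0],"claw":0},
    {"linear":[0,0,0],"turn":[0,0,0],"claw":0},
    {"linear":[0,0,0],"turn":[0,0,0],"claw":0},
    {"linear":[0,0,0],"turn":[0,0,0],"claw":0},
    {"linear":[0,0,0],"turn":[0,0,0],"claw":0}
  ]
}}

```text
time: 13.48
position: [0.5659, 0.2146, 0.2533]
tool_rot: [1.77, 2.595, -0.001]
ft_force: [-0.4, 0.1, 0.2]
grip_width: 0.996
```

```bash
python3 -c "
from h import *
d,T=shot('wrist','w5',(110,60,410,285),2.6)
print(T.round(4))
T0=np.array([[-.3685,.9296,0,.6211],[.9296,.3685,0,-.0483],[0,0,-1,.2536],[0,0,0,1]])
print('ring',px2w(d,[(204/1.5,334/1.5)],.068,T0))
T1=np.array([[-.0955,.9954,0,.6171],[.9954,.0955,0,-.1],[0,0,-1,.2432],[0,0,0,1]])
print('ring w2',px2w(d,[(157,219)],.068,T1))
"
```

```text
[[-3.647e-01  9.311e-01 -0.000e+00  5.659e-01]
 [ 9.311e-01  3.647e-01 -1.000e-03  2.146e-01]
 [-9.000e-04 -4.000e-04 -1.000e+00  2.533e-01]
 [ 0.000e+00  0.000e+00  0.000e+00  1.000e+00]]
ring [[ 0.4990153  -0.15988713  0.068     ]]
ring w2 [[ 0.4992683 -0.1608086  0.068    ]]
```

View pics/w5.png

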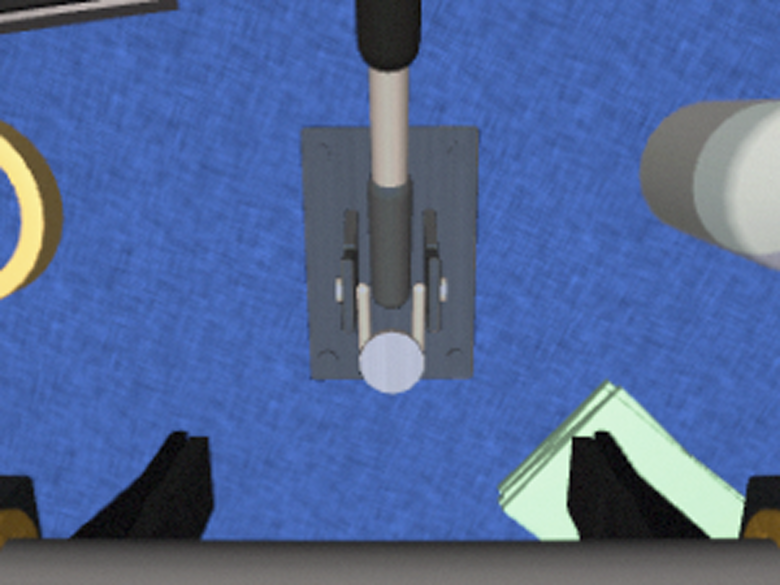

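The saddle is at crop (391,362), the pin ends at (339,290) and (442,290), and the base corners at (302,127), (478,127), (473,379) and (311,381). An offcut corner at (610,382)/(500,495) lies near the right finger, so I'll check that too.

```bash
python3 -c "
from h import *
T=pose();d=cams.get_image('wrist')
for k,u,v,z in [('saddle',391,362,.038),('pinL',339,290,.045),('pinR',442,290,.045),('c1',302,127,.008),('c2',478,127,.008),('c3',473,379,.008),('c4',311,381,.008),('off1',610,382,.024),('off2',500,495,.024),('bottle edge',642,180,.03),('bottle sh',695,190,.13)]:
    p=px2w(d,[(u/2.6+110,v/2.6+60)],z,T)[0];print(k,p.round(4),(np.linalg.inv(T)@np.r_[p,1])[:3].round(4))
print(T[:3,3])"
```

```text
saddle [0.5811 0.18   0.038 ] [-0.0375  0.0017  0.2153]
pinL [0.5435 0.2072 0.045 ] [ 0.0015 -0.0234  0.2083]
pinR [0.5898 0.2254 0.045 ] [0.0015 0.0263 0.2083]
c1 [0.4977 0.2703 0.008 ] [ 0.0769 -0.043   0.2452]
c2 [0.5801 0.3025 0.008 ] [0.0769 0.0454 0.2452]
c3 [0.6309 0.1779 0.008 ] [-0.0576  0.0473  0.2453]
c4 [0.5476 0.144  0.008 ] [-0.0588 -0.0426  0.2454]
off1 [0.696  0.2078 0.024 ] [-0.0535  0.1188  0.2293]
off2 [0.6686 0.1246 0.024 ] [-0.1211  0.063   0.2294]
bottle edge [0.6615 0.3087 0.03  ] [0.053  0.1235 0.2232]
bottle sh [0.6465 0.3082 0.13  ] [0.0579 0.1092 0.1232]
[0.56586315 0.2145551  0.25329083]
```

Emit:
{"name": "move_arm", "arguments": {
  "deltas": [
    {"linear":[0.07,0.05,0.85],"turn":[0,0,0],"claw":0},
    {"linear":[0,0,0.85],"turn":[0,0,0],"claw":0},
    {"linear":[0,0,0.85],"turn":[0,0,0],"claw":0},
    {"linear":[0,0,0.85],"turn":[0,0,0],"claw":0},
    {"linear":[0,0,0.85],"turn":[0,0,0],"claw":0},
    {"linear":[0,0,0.85],"turn":[0,0,0],"claw":0},
    {"linear":[0,0,0.85],"turn":[0,0,0],"claw":0},
    {"linear":[0,0,0.85],"turn":[0,0,0],"claw":0},
    {"linear":[0,0,0],"turn":[0,0,0],"claw":0.3},
    {"linear":[0,0,0],"turn":[0,0,0],"claw":1},
    {"linear":[0,0,0],"turn":[0,0,0],"claw":1},
    {"linear":[0,0,0],"turn":[0,0,0],"claw":1},
    {"linear":[0,0,0],"turn":[0,0,0],"claw":1},
    {"linear":[0,0,0],"turn":[0,0,0],"claw":1},
    {"linear":[0,0,0],"turn":[0,0,0],"claw":1},
    {"linear":[0,0,0],"turn":[0,0,0],"claw":1},
    {"linear":[0,0,0],"turn":[0,0,0],"claw":1},
    {"linear":[0,0,0],"turn":[0,0,0],"claw":1}
  ],
  "grip_force": 35
}}

```text
time: 15.08
position: [0.5649, 0.2185, 0.0502]
tool_rot: [-1.767, -2.597, 0.004]
ft_force: [-3.4, -1.9, 6.0]
grip_width: 0.525
```

The width is 46 mm, so the jack is gripped. Lift it, turn it square to the drill, and carry it towards the lug.

Emit:
{"name": "move_arm", "arguments": {
  "deltas": [
    {"linear":[0,0,-0.3],"turn":[0,0,0],"claw":1},
    {"linear":[0,0,-0.5],"turn":[0,0,0],"claw":1},
    {"linear":[0,0,-0.6],"turn":[0,0,0],"claw":1},
    {"linear":[0,0,0],"turn":[0,0,0.8],"claw":1},
    {"linear":[0,0,0],"turn":[0,0,0.8],"claw":1},
    {"linear":[0,0,0],"turn":[0,0,0.8],"claw":1},
    {"linear":[0,0,0],"turn":[0,0,0.8],"claw":1},
    {"linear":[0,0,0],"turn":[0,0,0.8],"claw":1},
    {"linear":[0,0,0],"turn":[0,0,0.8],"claw":1},
    {"linear":[0,0,0],"turn":[0,0,0.8],"claw":1},
    {"linear":[0,0,0],"turn":[0,0,0],"claw":1},
    {"linear":[0,0,0],"turn":[0,0,0],"claw":1},
    {"linear":[0,0,0],"turn":[0,0,0],"claw":1}
  ]
}}

```text
time: 16.17
position: [0.5656, 0.2189, 0.0916]
tool_rot: [-2.237, -2.206, 0.001]
ft_force: [0.5, 0.3, -7.4]
grip_width: 0.52
```

```bash
python3 -c "
from h import *
T=pose();print(T.round(4));d=cams.get_image('wrist')
T1=np.array([[-.0955,.9954,0,.6171],[.9954,.0955,0,-.1],[0,0,-1,.2432],[0,0,0,1]])
uv=lambda a,b:(a/3+80,b/3+100)
print(px2w(d,[uv(183,309),uv(292,320),uv(231,357)],[.068,.068,.068],T1).round(4))
print(px2w(d,[uv(110,342),uv(630,398)],[.06,.06],T1).round(4))"
```

```text
[[ 1.400e-02  9.999e-01 -3.000e-04  5.656e-01]
 [ 9.999e-01 -1.400e-02 -2.000e-04  2.189e-01]
 [-2.000e-04 -3.000e-04 -1.000e+00  9.160e-02]
 [ 0.000e+00  0.000e+00  0.000e+00  1.000e+00]]
[[ 0.4804 -0.1417  0.068 ]
 [ 0.5239 -0.1421  0.068 ]
 [ 0.4993 -0.1605  0.068 ]]
[[ 0.4459 -0.1625  0.06  ]
 [ 0.6624 -0.1664  0.06  ]]
```

Emit:
{"name": "move_arm", "arguments": {
  "deltas": [
    {"linear":[-0.5,-0.1,0],"turn":[0,0,0.25],"claw":1},
    {"linear":[-0.93,-0.19,0],"turn":[0,0,0],"claw":1},
    {"linear":[-0.93,-0.19,0],"turn":[0,0,0],"claw":1},
    {"linear":[-0.93,-0.19,0],"turn":[0,0,0],"claw":1},
    {"linear":[-0.93,-0.19,0],"turn":[0,0,0],"claw":1},
    {"linear":[-0.93,-0.19,0],"turn":[0,0,0],"claw":1},
    {"linear":[-0.93,-0.19,0],"turn":[0,0,0],"claw":1},
    {"linear":[-0.93,-0.19,0],"turn":[0,0,0],"claw":1},
    {"linear":[-0.93,-0.19,0],"turn":[0,0,0],"claw":1},
    {"linear":[-0.93,-0.19,0],"turn":[0,0,0],"claw":1},
    {"linear":[-0.4,-0.1,0.2],"turn":[0,0,0],"claw":1},
    {"linear":[0,0,0.5],"turn":[0,0,0],"claw":1},
    {"linear":[0,0,0.4],"turn":[0,0,0],"claw":1},
    {"linear":[0,0,0],"turn":[0,0,0],"claw":1},
    {"linear":[0,0,0],"turn":[0,0,0],"claw":1},
    {"linear":[0,0,0],"turn":[0,0,0],"claw":1}
  ]
}}

```text
time: 17.55
position: [0.5001, -0.0559, 0.0589]
tool_rot: [-2.255, -2.187, -0.001]
ft_force: [1.5, -0.0, -8.0]
grip_width: 0.526
```

```bash
python3 -c "
from h import *
d,T=shot('wrist','w6',(110,130,410,330),2.6)
print(T.round(4))"
```

```text
[[ 3.070e-02  9.995e-01  6.000e-04  5.001e-01]
 [ 9.995e-01 -3.070e-02  6.000e-04 -5.590e-02]
 [ 6.000e-04  6.000e-04 -1.000e+00  5.890e-02]
 [ 0.000e+00  0.000e+00  0.000e+00  1.000e+00]]
```

View pics/w6.png

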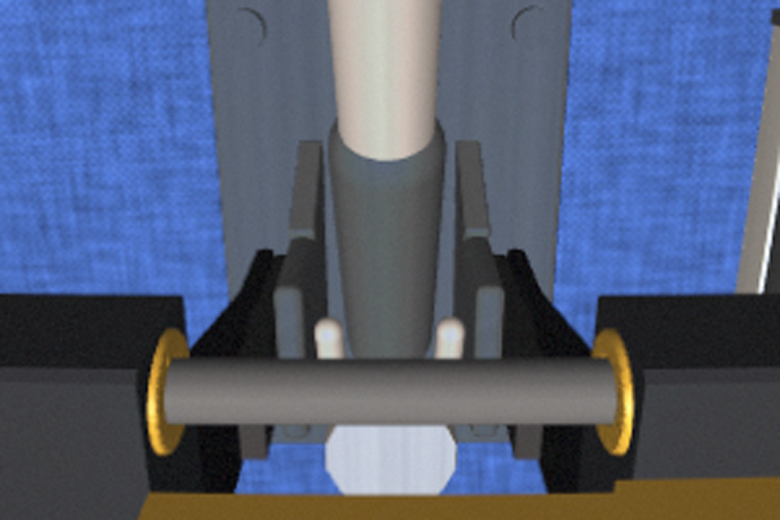

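The saddle spans crop columns 326–456 with its widest row at about 452.

```bash
python3 -c "
from h import *
T=pose();d=cams.get_image('wrist');print(T[:3,3])
for u,v in [(326,452),(456,452),(391,452),(391,458),(391,425),(391,494)]:
    p=px2w(d,[(u/2.6+110,v/2.6+130)],.038+T[2,3]-.0502,T)[0];print(u,v,p.round(4),(np.linalg.inv(T)@np.r_[p,1])[:3].round(4))"
```

```text
[ 0.50043092 -0.05616469  0.05918391]
326 452 [ 0.4844 -0.0957  0.047 ] [-0.0401 -0.0148  0.0122]
456 452 [ 0.5168 -0.0968  0.047 ] [-0.0401  0.0176  0.0122]
391 452 [ 0.5006 -0.0962  0.047 ] [-0.04    0.0014  0.0122]
391 458 [ 0.5006 -0.098   0.047 ] [-0.0419  0.0014  0.0122]
391 425 [ 0.5009 -0.0882  0.047 ] [-0.032   0.0014  0.0122]
391 494 [ 0.5002 -0.1093  0.047 ] [-0.0531  0.0014  0.0122]
```

Emit:
{"name": "move_arm", "arguments": {
  "deltas": [
    {"linear":[0,0,0.1],"turn":[0,0,0],"claw":1},
    {"linear":[0,0,0.1],"turn":[0,0,0],"claw":1},
    {"linear":[-0.26,0.004,0],"turn":[0,0,0],"claw":1},
    {"linear":[-0.26,0.004,0],"turn":[0,0,0],"claw":1},
    {"linear":[-0.26,0.004,0],"turn":[0,0,0],"claw":1},
    {"linear":[-0.26,0.004,0],"turn":[0,0,0],"claw":1},
    {"linear":[-0.26,0.004,0],"turn":[0,0,0],"claw":1},
    {"linear":[-0.26,0.004,0],"turn":[0,0,0],"claw":1},
    {"linear":[0,0,0],"turn":[0,0,0],"claw":1},
    {"linear":[0,0,0],"turn":[0,0,0],"claw":1}
  ]
}}

```text
time: 18.48
position: [0.4987, -0.1047, 0.0525]
tool_rot: [-2.26, -2.183, -0.0]
ft_force: [-1.0, 0.8, -7.9]
grip_width: 0.525
```

Emit:
{"name": "move_arm", "arguments": {
  "deltas": [
    {"linear":[-0.16,0.015,0],"turn":[0,0,0],"claw":1},
    {"linear":[-0.16,0.015,0],"turn":[0,0,0],"claw":1},
    {"linear":[-0.16,0.015,0],"turn":[0,0,0],"claw":1},
    {"linear":[0,0,0],"turn":[0,0,0],"claw":1},
    {"linear":[0,0,0],"turn":[0,0,0],"claw":1},
    {"linear":[0,0,0.05],"turn":[0,0,0],"claw":1},
    {"linear":[0,0,0.04],"turn":[0,0,0],"claw":1},
    {"linear":[0,0,0],"turn":[0,0,0],"claw":1},
    {"linear":[0,0,0],"turn":[0,0,0],"claw":1},
    {"linear":[0,0,0],"turn":[0,0,0],"claw":1}
  ]
}}

```text
time: 19.32
position: [0.4998, -0.1182, 0.0502]
tool_rot: [2.257, 2.185, -0.0]
ft_force: [-0.8, 0.8, -2.1]
grip_width: 0.528
```

```bash
python3 -c "
from h import *
d,T=shot('wrist','w7',None,1)
print(T.round(4))
shot('scene','s7',(150,150,290,260),5.5)"
```

```text
[[ 3.270e-02  9.995e-01  1.000e-04  4.998e-01]
 [ 9.995e-01 -3.270e-02 -1.000e-04 -1.182e-01]
 [-1.000e-04  1.000e-04 -1.000e+00  5.020e-02]
 [ 0.000e+00  0.000e+00  0.000e+00  1.000e+00]]
```

View pics/s7.png

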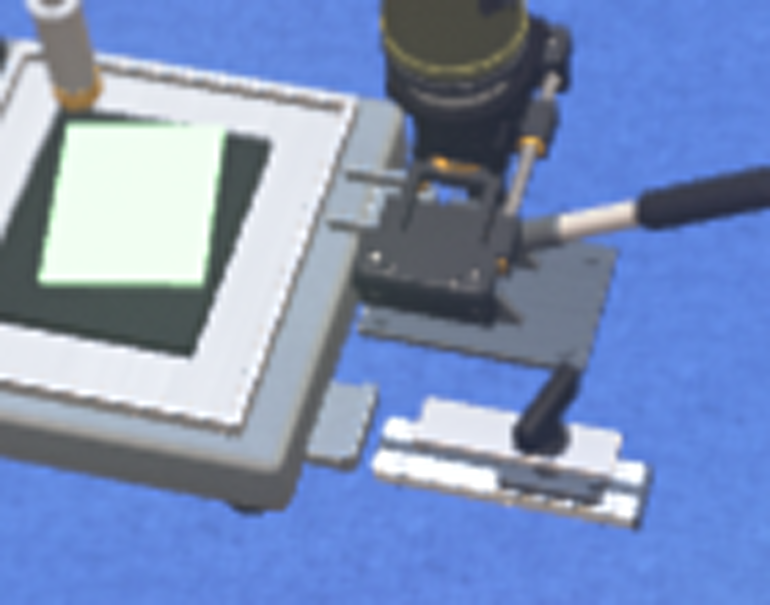

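The scene view shows the jack in line with the lug, with the front of the base plate under it and the clamp well clear. The weight is off the wrist, so I'll release and rise.

Emit:
{"name": "move_arm", "arguments": {
  "deltas": [
    {"linear":[0,0,0],"turn":[0,0,0],"claw":0.25},
    {"linear":[0,0,0],"turn":[0,0,0],"claw":0.25},
    {"linear":[0,0,0],"turn":[0,0,0],"claw":0.25},
    {"linear":[0,0,0],"turn":[0,0,0],"claw":0.25},
    {"linear":[0,0,0],"turn":[0,0,0],"claw":0.25},
    {"linear":[0,0,0],"turn":[0,0,0],"claw":0.25},
    {"linear":[0,0,0],"turn":[0,0,0],"claw":0.25},
    {"linear":[0,0,-0.4],"turn":[0,0,0],"claw":0.25},
    {"linear":[0,0,-0.7],"turn":[0,0,0],"claw":0.25},
    {"linear":[0,0,-1],"turn":[0,0,0],"claw":0.25},
    {"linear":[0,0,-1],"turn":[0,0,0],"claw":0.25},
    {"linear":[0,0,-1],"turn":[0,0,0],"claw":0.25},
    {"linear":[0,0,-1],"turn":[0,0,0],"claw":0.25},
    {"linear":[0,0,-1],"turn":[0,0,0],"claw":0.25},
    {"linear":[0,0,0],"turn":[0,0,0],"claw":0.25},
    {"linear":[0,0,0],"turn":[0,0,0],"claw":0.25},
    {"linear":[0,0,0],"turn":[0,0,0],"claw":0.25},
    {"linear":[0,0,0],"turn":[0,0,0],"claw":0.25}
  ]
}}

```text
time: 20.92
position: [0.4988, -0.1183, 0.2318]
tool_rot: [-2.256, -2.183, 0.002]
ft_force: [0.6, 0.1, -0.3]
grip_width: 0.749
```

```bash
python3 -c "
from h import *
d,T=shot('wrist','w8',(130,80,390,275),3)
print(T.round(4))"
```

```text
[[ 3.280e-02  9.995e-01 -2.000e-03  4.988e-01]
 [ 9.995e-01 -3.280e-02  6.000e-04 -1.183e-01]
 [ 5.000e-04 -2.000e-03 -1.000e+00  2.318e-01]
 [ 0.000e+00  0.000e+00  0.000e+00  1.000e+00]]
```

View pics/w8.png

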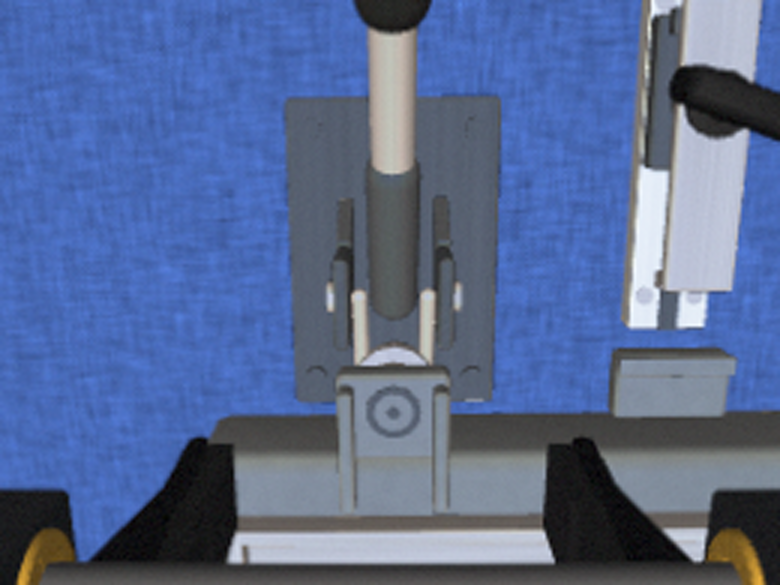

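The ring is at (392,411), the saddle's back edge peeks out at (393,344), and the pin ends are at (330,297) and (459,296). I'll compute the fit.

```bash
python3 -c "
from h import *
T=pose();d=cams.get_image('wrist');print(T[:3,3].round(4))
for k,u,v,z in [('ring',392,411,.068),('lug l',337,370,.068),('lug r',450,368,.068),('saddle back edge',393,344,.038),('pinL',330,297,.045),('pinR',459,296,.045),('c1',287,98,.008),('c2',500,98,.008),('c3',495,400,.008),('c4',296,402,.008)]:
    p=px2w(d,[(u/3+130,v/3+80)],z,T)[0];print(k,p.round(4),(np.linalg.inv(T)@np.r_[p,1])[:3].round(4))"
```

```text
[ 0.4988 -0.1182  0.2316]
ring [ 0.499  -0.1594  0.068 ] [-0.0412  0.002   0.1635]
lug l [ 0.4788 -0.1421  0.068 ] [-0.0246 -0.0188  0.1636]
lug r [ 0.5215 -0.1426  0.068 ] [-0.0237  0.0239  0.1635]
saddle back edge [ 0.5   -0.142  0.038] [-0.0239  0.0025  0.1935]
pinL [ 0.4758 -0.1195  0.045 ] [-0.0021 -0.0225  0.1866]
pinR [ 0.5268 -0.1207  0.045 ] [-0.0017  0.0285  0.1865]
c1 [ 0.4594 -0.0437  0.008 ] [ 0.073  -0.0413  0.2237]
c2 [ 0.5472 -0.0466  0.008 ] [0.073  0.0466 0.2235]
c3 [ 0.5456 -0.18    0.008 ] [-0.0603  0.0493  0.2234]
c4 [ 0.4545 -0.1781  0.008 ] [-0.0614 -0.0418  0.2236]
```

Saddle and ring agree within about 1 mm. Next I'll close the fingers and go over the handle grip.

Emit:
{"name": "move_arm", "arguments": {
  "deltas": [
    {"linear":[0.82,0.013,0],"turn":[0,0,0],"claw":1},
    {"linear":[0.82,0.013,0],"turn":[0,0,0],"claw":1},
    {"linear":[0.82,0.013,0],"turn":[0,0,0],"claw":1},
    {"linear":[0.82,0.013,0],"turn":[0,0,0],"claw":1},
    {"linear":[0.82,0.013,0],"turn":[0,0,0],"claw":1},
    {"linear":[0,0,0.3],"turn":[0,0,0],"claw":1},
    {"linear":[0,0,0.3],"turn":[0,0,0],"claw":1},
    {"linear":[0,0,0.3],"turn":[0,0,0],"claw":1},
    {"linear":[0,0,0.3],"turn":[0,0,0],"claw":1},
    {"linear":[0,0,0.3],"turn":[0,0,0],"claw":1},
    {"linear":[0,0,0],"turn":[0,0,0],"claw":1},
    {"linear":[0,0,0],"turn":[0,0,0],"claw":1},
    {"linear":[0,0,0],"turn":[0,0,0],"claw":1},
    {"linear":[0,0,0],"turn":[0,0,0],"claw":1},
    {"linear":[0,0,0],"turn":[0,0,0],"claw":1},
    {"linear":[0,0,0],"turn":[0,0,0],"claw":1},
    {"linear":[0,0,0],"turn":[0,0,0],"claw":1}
  ],
  "grip_force": 20
}}

```text
time: 22.43
position: [0.5058, 0.0044, 0.1881]
tool_rot: [2.257, 2.184, 0.0]
ft_force: [0.2, 0.3, 0.2]
grip_width: 0.003
```

Emit:
{"name": "move_arm", "arguments": {
  "deltas": [
    {"linear":[0,0,0.25],"turn":[0,0,0],"claw":1},
    {"linear":[0,0,0.25],"turn":[0,0,0],"claw":1},
    {"linear":[0,0,0.25],"turn":[0,0,0],"claw":1},
    {"linear":[0.11,0,0.18],"turn":[0,0,0],"claw":1},
    {"linear":[0.11,0,0.18],"turn":[0,0,0],"claw":1},
    {"linear":[0.1,0,0.18],"turn":[0,0,0],"claw":1},
    {"linear":[0.1,0,0.18],"turn":[0,0,0],"claw":1},
    {"linear":[0.08,0,0.18],"turn":[0,0,0],"claw":1},
    {"linear":[0.08,0,0.18],"turn":[0,0,0],"claw":1},
    {"linear":[0,0,0],"turn":[0,0,0],"claw":1}
  ]
}}

```text
time: 23.27
position: [0.5058, 0.0226, 0.1319]
tool_rot: [-2.256, -2.185, 0.0]
ft_force: [0.6, -1.2, 2.0]
grip_width: 0.007
```

Emit:
{"name": "move_arm", "arguments": {
  "deltas": [
    {"linear":[0.07,0,0.16],"turn":[0,0,0],"claw":1},
    {"linear":[0.06,0,0.16],"turn":[0,0,0],"claw":1},
    {"linear":[0.06,0,0.16],"turn":[0,0,0],"claw":1},
    {"linear":[0.05,0,0.16],"turn":[0,0,0],"claw":1},
    {"linear":[0.05,0,0.16],"turn":[0,0,0],"claw":1},
    {"linear":[0.04,0,0.16],"turn":[0,0,0],"claw":1},
    {"linear":[0.04,0,0.16],"turn":[0,0,0],"claw":1},
    {"linear":[0.03,0,0.16],"turn":[0,0,0],"claw":1},
    {"linear":[0,0,0],"turn":[0,0,0],"claw":1},
    {"linear":[0,0,0],"turn":[0,0,0],"claw":1}
  ]
}}

```text
time: 24.1
position: [0.507, 0.0333, 0.0957]
tool_rot: [2.257, 2.183, -0.002]
ft_force: [-5.7, -3.0, 15.4]
grip_width: 0.003
```

Emit:
{"name": "move_arm", "arguments": {
  "deltas": [
    {"linear":[0.03,-0.02,0.16],"turn":[0,0,0],"claw":1},
    {"linear":[0.03,-0.02,0.16],"turn":[0,0,0],"claw":1},
    {"linear":[0.03,0,0.16],"turn":[0,0,0],"claw":1},
    {"linear":[0.02,0,0.16],"turn":[0,0,0],"claw":1},
    {"linear":[0,0,0],"turn":[0,0,0],"claw":1},
    {"linear":[0,0,0],"turn":[0,0,0],"claw":1}
  ]
}}

```text
time: 24.6
position: [0.5068, 0.0356, 0.0769]
tool_rot: [2.256, 2.181, -0.001]
ft_force: [-3.2, -5.2, 15.0]
grip_width: 0.002
```

```bash
python3 - <<'E'
from h import *
# drift check by image code: register handle-side wrist picture, drill shift via top view
T=pose();d=cams.get_image("wrist");cv2.imwrite("pics/w9.png",d["image"][:,:,::-1]);print(T.round(4))
d=cams.get_image("scene");cv2.imwrite("pics/s9.png",d["image"][:,:,::-1])
a=cv2.cvtColor(cv2.imread("pics/scene0.png"),6);b=cv2.cvtColor(cv2.imread("pics/s9.png"),6)
for n,(x0,y0,x1,y1) in {"base far corner":(90,170,140,225),"base near-x+":(160,200,215,240),"offcuts":(275,255,335,310),"tape":(310,160,355,192),"tray":(355,165,395,205),"bottle":(360,225,400,292),"head":(20,30,160,110)}.items():
    t=a[y0:y1,x0:x1];s=b[y0-8:y1+8,x0-8:x1+8];r=cv2.matchTemplate(s,t,cv2.TM_CCOEFF_NORMED);_,m,_,l=cv2.minMaxLoc(r);print(n,round(m,3),l[0]-8,l[1]-8)
E
```

```text
[[ 0.0338  0.9994  0.0018  0.5068]
 [ 0.9994 -0.0338 -0.0031  0.0356]
 [-0.003   0.0019 -1.      0.0769]
 [ 0.      0.      0.      1.    ]]
base far corner 0.97 -1 -1
base near-x+ 0.965 -1 -1
offcuts 1.0 0 0
tape 1.0 0 0
tray 0.983 0 0
bottle 0.997 0 0
head 0.977 -6 -2
```

The head has tipped back by 6 px, so the drill is lifting, and the bystanders haven't moved. I'll press on to the stop.

Emit:
{"name": "move_arm", "arguments": {
  "deltas": [
    {"linear":[-0.02,0,0.12],"turn":[0,0,0],"claw":1},
    {"linear":[-0.02,0,0.12],"turn":[0,0,0],"claw":1},
    {"linear":[0,0,0.1],"turn":[0,0,0],"claw":1},
    {"linear":[0,0,0],"turn":[0,0,0],"claw":1},
    {"linear":[0,0,0],"turn":[0,0,0],"claw":1},
    {"linear":[0,0,0],"turn":[0,0,0],"claw":1}
  ]
}}

```text
time: 25.2
position: [0.5069, 0.0359, 0.0675]
tool_rot: [2.256, 2.182, 0.001]
ft_force: [-5.1, -3.0, 20.9]
grip_width: 0.005
```

Emit:
{"name": "move_arm", "arguments": {
  "deltas": [
    {"linear":[0,0,0.08],"turn":[0,0,0],"claw":1},
    {"linear":[0,0,0.05],"turn":[0,0,0],"claw":1},
    {"linear":[0,0,0],"turn":[0,0,0],"claw":1},
    {"linear":[0,0,0],"turn":[0,0,0],"claw":1},
    {"linear":[0,0,0],"turn":[0,0,0],"claw":1},
    {"linear":[0,0,0],"turn":[0,0,0],"claw":1}
  ]
}}

```text
time: 25.7
position: [0.5071, 0.0359, 0.0656]
tool_rot: [2.255, 2.182, -0.002]
ft_force: [-12.1, -2.9, 35.7]
grip_width: 0.008
```

```bash
python3 - <<'E'
from h import *
s=ctrl.get_state();print(s['time'],s['position'].round(4),s['ft_force'].round(1))
d=cams.get_image("scene");im=d["image"][:,:,::-1];cv2.imwrite("pics/s10.png",im)
a=cv2.resize(im[150:260,60:290],None,fx=3.4,fy=3.4,interpolation=cv2.INTER_CUBIC);cv2.imwrite("pics/s10c.png",a)
d2=cams.get_image("top");t=d2["image"][:,:,::-1];cv2.imwrite("pics/t10.png",t)
b=cv2.resize(t[135:235,180:410],None,fx=3.4,fy=3.4,interpolation=cv2.INTER_CUBIC)[:220]
cv2.imwrite("pics/f.png",np.vstack([a,b]))
E
```

```text
25.7 [0.5071 0.0359 0.0656] [-12.1  -2.9  35.7]
```

View pics/f.png

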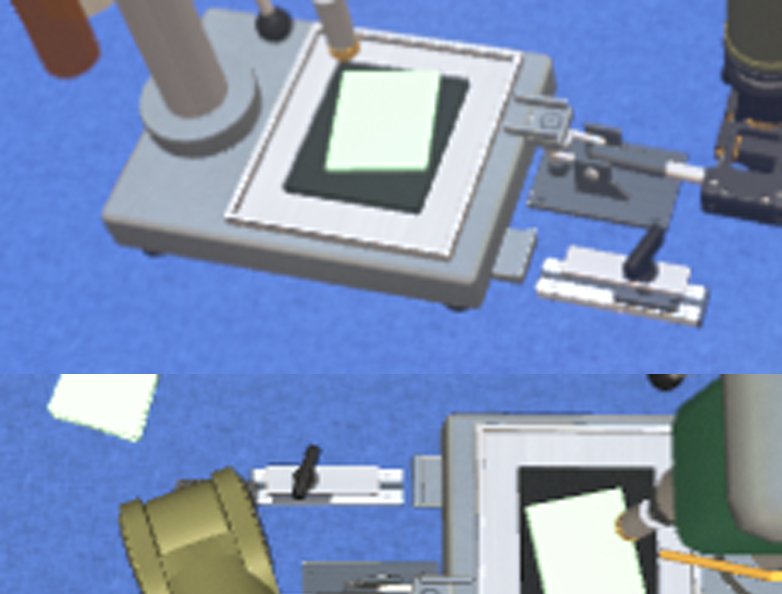

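The saddle is on the lug, the handle is level, and the force rises sharply, so the handle is at its stop. I'll ease the push a little and let it settle.

Emit:
{"name": "move_arm", "arguments": {
  "deltas": [
    {"linear":[0,0,-0.06],"turn":[0,0,0],"claw":1},
    {"linear":[0,0,0],"turn":[0,0,0],"claw":1},
    {"linear":[0,0,0],"turn":[0,0,0],"claw":1},
    {"linear":[0,0,0],"turn":[0,0,0],"claw":1},
    {"linear":[0,0,0],"turn":[0,0,0],"claw":1},
    {"linear":[0,0,0],"turn":[0,0,0],"claw":1},
    {"linear":[0,0,0],"turn":[0,0,0],"claw":1},
    {"linear":[0,0,0],"turn":[0,0,0],"claw":1}
  ]
}}

```text
time: 26.47
position: [0.507, 0.0359, 0.0665]
tool_rot: [2.256, 2.182, -0.001]
ft_force: [-8.5, -3.3, 28.5]
grip_width: 0.004
```

```bash
python3 - <<'E'
from h import *
s=ctrl.get_state();print(s['time'],s['position'].round(4),s['ft_force'].round(1))
for c,ref in (("scene","scene0"),("scene","s9"),("scene","s10")):
    b=cv2.cvtColor(cams.get_image(c)["image"],7);a=cv2.cvtColor(cv2.imread(f"pics/{ref}.png"),6)
    for n,(x0,y0,x1,y1) in {"base far corner":(90,170,140,225),"near x+ corner":(165,205,215,240),"head":(20,30,160,110),"offcuts":(275,255,335,310),"bottle":(360,225,400,292),"knob/track":(222,215,270,246)}.items():
        t=a[y0:y1,x0:x1];q=b[y0-10:y1+10,x0-10:x1+10];r=cv2.matchTemplate(cv2.resize(q,None,fx=4,fy=4),cv2.resize(t,None,fx=4,fy=4),5);_,m,_,l=cv2.minMaxLoc(r);print(ref,n,round(m,3),l[0]/4-10,l[1]/4-10)
E
```

```text
26.4667 [0.507  0.0359 0.0665] [-8.5 -3.3 28.5]
scene0 base far corner 0.988 -1.25 -0.75
scene0 near x+ corner 0.985 -1.25 -2.0
scene0 head 0.972 -6.75 -2.25
scene0 offcuts 1.0 0.0 0.0
scene0 bottle 0.998 0.0 0.0
scene0 knob/track 0.377 10.0 1.5
s9 base far corner 0.996 -0.25 -0.25
s9 near x+ corner 0.994 -0.25 -0.5
s9 head 0.998 -1.5 -0.5
s9 offcuts 1.0 0.0 0.0
s9 bottle 1.0 0.0 0.0
s9 knob/track 1.0 0.0 0.0
s10 base far corner 0.999 0.0 0.0
s10 near x+ corner 1.0 0.0 0.0
s10 head 0.999 0.0 0.0
s10 offcuts 1.0 0.0 0.0
s10 bottle 1.0 0.0 0.0
s10 knob/track 1.0 0.0 0.0
```

```bash
python3 -c "
from bench import ctrl
print(ctrl.close_job())"
```

```text
the job is handed in; nothing more can be done
None
```

I handed the job in at about 26.5 s. By my checks the jack is holding the clamp-side feet up, but I could not see the gap under the feet directly; no verdict was reported.

- **Clamp:** I turned the wing knob about 64° further loose, to roughly 1.25 rad by my estimate, and drew the clamp back about 47 mm in the same grasp. The pictures show the strap well clear of the ear.
- **Jack:** I set it down square to the drill. The wrist picture puts the saddle centre within about 1 mm of the ring on the lug.
- **Lift:** I pressed the handle with closed fingertips until the force rose sharply, which I took as the stop. It peaked at about 36 N, so I eased it to about 28 N and kept holding. The drill did not move when I eased off, so the handle should still be at its stop.
- **Drill:** The head tipped back about 7 px in the scene picture and the base's far corner moved only about 1 px. That fits tipping on the far feet with no sliding.
- **Bystanders:** The bottle and offcuts showed no shift at the end. I last checked the tape and tray midway through the lift, and they had not moved then.

**Disagreements:**
- The top camera put the knob and ring about 3–4 mm off from the wrist camera. I worked from the wrist camera.
- A sideways force of 3 to 12 N showed at the wrist while pressing. I did not find its cause; it was about 8 N at the end.

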